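# Ready the parts washer for draining: drip tray in, tight drain bung out

### The arm

A 6-joint arm with a two-finger parallel gripper is mounted at the origin on a cart in front of the work surface, level with it; the furniture and walls round the work are solid. World frame = base frame: x ahead of the robot, y to its left, z up, the work surface at z = 0. Lengths are in m, angles in degrees, forces in N, time in s.
With the tool pointing down it reaches from about 0.25 to 0.725 m from the base axis. Payload 9.7 kg.
Tool frame: the origin (TCP) lies at the very end of the fingers, on their centre line; the grasp point (between the pads) lies 19 mm behind it (bot.grip_depth is the distance from the TCP to the grasp point, in m); z points along the fingers, y is the direction in which the jaws open and shut (so a half turn about z gives the same grasp; the last joint's range is limited). The gripper opens to 85 mm and grips with 20 to 120 N. Pads are 22 mm wide; open, the fingers measure 114 mm over their backs; the gripper's body (76 mm by 85 mm) begins 54 mm behind the grasp point. The pads swing forward as they close: fully open they stand 13 mm farther back than shut.
Start: joints at [-66.979, 4.979, 10.078, 95.1, 0, 90], TCP at [0.215, -0.506, 0.231] pointing down, gripper open.
Joint ranges: [-179.16, 179.16], [-48.56, 103.87], [-65.8, 70.77], [-126.05, 130.52], [-82.76, 87.17], [-180, 180]. Speed limits (degrees/s): [127.2, 127.2, 147.25, 180, 180, 180].

### API

Orientations are given as [roll, pitch, yaw] about the fixed x, y, z axes, in that order (R = Rz(yaw) Ry(pitch) Rx(roll)).
In Python, from workcell import telemetry, optics, order, bot gives the robot as it stands. The module is installed in compiled form; this text tells all that it offers.
- The arm moves only by the shell command python3 -m inch 'ROWS' [FORCE]. ROWS is JSON, a list of rows, each a list of 7 numbers: the shift along the tool's x, y, z in m, then the turn, a rotation vector about the tool's x, y, z in rad, then the closure, from 0 (fully open) to 1 (shut). In form: [[tx, ty, tz, rx, ry, rz, grip], ...]. A call has 1 to 12 rows; each row is the pose to reach, as a shift and turn from the pose commanded when the call began, along the tool's axes at that moment; what a row does not reach only later rows make up. A row lasts 1/12 s, in which the tool goes at most 41.7 mm and 7.16 degrees, less where a joint would pass 70% of its speed; a pose out of reach is approached as far as the arm can. A call with a gripper value outside its range is refused whole. The fingers move at their own pace and stop on an object; FORCE is the grip in N (left out, the last holds). Time passes only in rows, so rows that repeat a pose let the fingers close. It gives the time, the measured TCP pose, the force and the opening at its end, in the units of the state.
- telemetry.get_obs(): the state, without advancing time (a new reading comes with each control period).
- optics.camera(name): name is "scene" or "top" or "wrist"; returns (picture, depth): 400x640x3 uint8, red, green, blue; 400x640 float32, m along the optical axis (not along the pixel's ray), 0 where there is no reading.
- optics.camera_info(name): a dict with "camera_matrix" (3x3 intrinsics, pixels), "k1" (the pictures are not rectified: a ray, as slopes to the right and down, at radius r is drawn at 1 + k1 r^2 times it, then the intrinsics apply), "xyz" and "attitude" of the camera in the world; the wrist camera has in their place "mount" (4x4, takes a point from camera to tool coordinates, whose origin is the TCP and whose axes are the flange's). Camera axes: x right, y down, z forward; pixel columns grow to the right and rows downward; lengths in m; the calibration is good to about 2 mm. A picture is of the moment at which its call begins: read the wrist's pose just before it. camera_info takes no time and is no camera call.
- order.job_done(): hands the job in, once; it reports no verdict.
The state is a dict: "time": time; "q": joint angles; "qd": joint speeds; "joint_efforts": joint torques, N m; "ee_pos": TCP position; "tcp_rot": TCP orientation; "wrist_force": force on the tool from outside, world axes, zero at the start; "torque": the same for the moment, N m; "opening": finger opening in m.
Only numpy, scipy, OpenCV 4.12 (cv2) and the standard library are available. Lean on these libraries where they do the work, as an engineer would, in place of code of your own. Each camera call takes 0.05 s, during which the arm holds its last target. There are 200 camera calls.

### The job

Get the small parts washer ready to drain: first slide the drip tray fully home into the bay under the basin. Then work the tight wooden bung out of the drain by rocking it from side to side in small swings, no more than about 9 degrees either way, while easing it up, so gently that the loose basin never comes up off its stand. Stand the bung upright on the wood block, tray still fully home.

Things in the scene. Friction and masses are not known exactly. Their poses are not given: they have to be found in the camera images.
- washer: the parts washer's grey stand, fixed to the bench: 124 mm (x) by 118 mm (y), 94 mm high. Origin on the bench under its centre, z up. The bay under the basin opens on its -x side, roughly to the robot's left: 102 mm wide between side walls at y = -51 and +51 mm, 64 mm clear height, stop wall at x = +52 mm.
- bay_mouth (a point): centre of the bay's mouth at bench level, 62 mm from the stand's origin in -x; axes as the stand's. From here two flared lead-in plates, 50 mm high, stick out 25 mm to -x and widen the way in from 102 to about 125 mm.
- basin (a joint): how far the steel basin is lifted off the stand, m; 0 = resting. The basin (124 mm in the stand's x by 141 mm in y, floor top 99 mm and rim top 124 mm above the bench) is not fastened: it stands by its own weight, 18 to 25 N, and is guided to move only straight up. 2 mm of lift spoils the job.
- drain (a point): middle of the drain, above the stand's origin, 84 mm over the bench, axes as the stand's. At this height two sprung rubber lips, hidden in the floor opening (44 mm in x by 62 mm in y), press on the bung's -y and +y faces, about 38 N each, friction 0.7 to 1.05. Each lip shears up or down with the bung, 6 N per mm, before it slips; a few mm.
- bung: wooden drain bung, 122 mm tall, 0.2 kg, stuck in the drain; origin at the centre of its flat foot, z up; axes as the stand's while seated. Tapered square plug 36 mm long, 36 mm wide in x; in y 44 mm at its top, 34 mm at the foot. Then an 18 mm round stem and the crossbar. Seated, the foot is 64 to 67 mm over the bench; above 86 mm the lips have let go.
- bung_grip (a point): centre of the bung's crossbar, 105 mm above its foot: 66 mm long (x), 20 mm thick (y: grip across), 34 mm tall. Pulled straight the bung holds 40 to 70 N, so the basin comes up first. Swung about the drain point to -y and +y by about 0.15 rad under a pull of 10 to 18 N it creeps up 0.3 to 3 mm a swing: slower if friction is high, faster as it rises. Over 0.18 rad spoils the lips.
- tray: loose aluminium drip tray, 0.4 kg, flat on the bench; origin under the centre of its pan, z up. Pan 100 mm (x) by 96 mm (y) by 28 mm high; its +x end goes into the bay first, x along the stand's x. It slides on the bench. Fully home the pan touches the stop wall: origin at x = +2 mm, y = 0 (3 mm play each way) in the stand's frame.
- tray_grip (a point): point on the tray's upright black grip, 40 mm above the bench and 122 mm from the tray's origin in -x: grip 14 mm thick (tray y: grip across), 36 mm long (tray x), 56 mm tall from the bench; a low bar joins it to the pan.
- wood_block: loose wood block on the bench to the right of the washer, 55 mm (x) by 110 mm (y); origin at the centre of its underside, top face 32 mm above.

How it is judged:
By the outcome, as a careful person would: the job done as asked, in the order asked, and still so for the second after the job is handed in, with the robot touching nothing.
It also fails if it takes over 70 s, if anything falls off the work surface, if the arm or the gripper's body presses on something with over 40 N, if the wrist force passes 120 N, or if a joint passes its speed limit or range.

## Working session

There is one attempt and no reset: what is moved stays moved. The work goes in short steps, Python scripts to look and compute and a shell command to move; the robot and the scene stay as the last step left them, time stands still between calls to the robot, and variables do not carry over. Pictures are saved under pics/ and viewed, about 8 in all and at most 12, crops included, and the job is handed in when it is done.

```bash
mkdir -p pics; ls
python3 - <<'E'
from workcell import telemetry, optics
import cv2, numpy as np
o=telemetry.get_obs(); print({k:np.round(v,3).tolist() for k,v in o.items()})
for n in("top","scene","wrist"):
    print(n,optics.camera_info(n))
for n in("top","scene"):
    p,d=optics.camera(n); np.savez(f"pics/{n}0.npz",p=p,d=d)
    cv2.imwrite(f"pics/{n}0.png",p[:,:,::-1])
E
```

```text
pics
{'time': 0.0, 'q': [-66.98, 5.013, 10.036, 95.099, -0.002, 90.001], 'qd': [0.053, -0.008, -0.031, -0.051, -0.039, -0.002], 'joint_efforts': [0.003, -52.04, 46.48, 0.017, 0.0, 0.0], 'ee_pos': [0.215, -0.506, 0.231], 'tcp_rot': [-179.924, 0.002, 23.02], 'wrist_force': [-0.193, -0.303, -0.441], 'torque': [-0.007, 0.04, 0.045], 'opening': 0.085}
top {'camera_matrix': array([[510.93242539,   0.        , 325.79587784],
       [  0.        , 510.93242539, 196.96612766],
       [  0.        ,   0.        ,   1.        ]]), 'k1': -0.15006414530107232, 'xyz': array([0.30699353, 0.04742258, 1.55250859]), 'attitude': array([-172.43708839,   -0.89350336,  -89.42819201])}
scene {'camera_matrix': array([[507.83406507,   0.        , 319.32477566],
       [  0.        , 507.83406507, 194.32676538],
       [  0.        ,   0.        ,   1.        ]]), 'k1': -0.00637792862980552, 'xyz': array([-0.16416123,  0.82940163,  1.18823461]), 'attitude': array([-135.95383691,    0.20715037, -139.89948403])}
wrist {'camera_matrix': array([[297.06546519,   0.        , 320.65910767],
       [  0.        , 297.06546519, 195.94761337],
       [  0.        ,   0.        ,   1.        ]]), 'k1': -0.02235509519653485, 'mount': array([[-1.02824591e-03, -9.46759974e-01, -3.21938650e-01,
         8.33712409e-02],
       [ 9.99999467e-01, -1.00318102e-03, -2.43753662e-04,
        -2.51139054e-04],
       [-9.21865315e-05, -3.21938729e-01,  9.46760501e-01,
        -1.40176164e-01],
       [ 0.00000000e+00,  0.00000000e+00,  0.00000000e+00,
         1.00000000e+00]])}
```

View pics/top0.png

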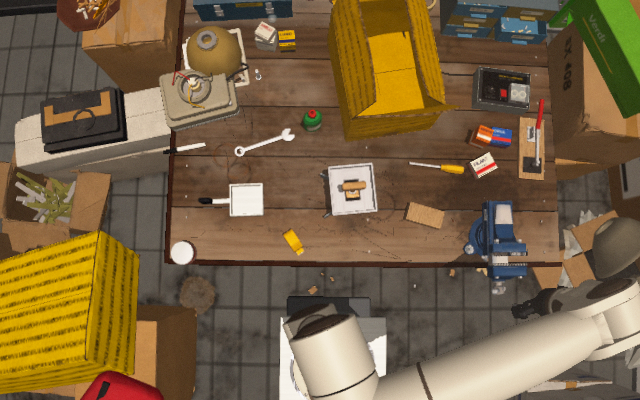

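View pics/scene0.png

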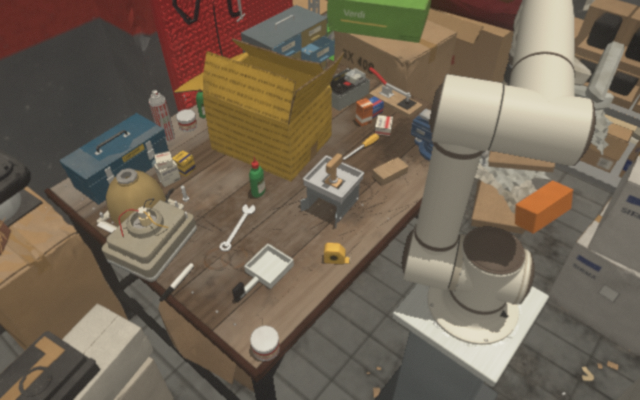

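```bash
cat > h.py <<'E'
import numpy as np, cv2
from scipy.spatial.transform import Rotation as R
from workcell import optics, telemetry
def pose(n,obs=None):
    i=optics.camera_info(n)
    if n=="wrist":
        T=np.eye(4);T[:3,:3]=R.from_euler('xyz',obs['tcp_rot'],degrees=True).as_matrix();T[:3,3]=obs['ee_pos']
        return i,T@i['mount']
    T=np.eye(4);T[:3,:3]=R.from_euler('xyz',i['attitude'],degrees=True).as_matrix();T[:3,3]=i['xyz'];return i,T
def rays(n,uv,obs=None):
    i,T=pose(n,obs); k=i['k1']
    s=cv2.undistortPoints(np.asarray(uv,float).reshape(-1,1,2),i['camera_matrix'],np.array([k,0,0,0.]))[:,0]
    return T[:3,3], s, T
def plane(n,uv,z,obs=None):
    c,s,T=rays(n,uv,obs); d=np.c_[s,np.ones(len(s))]@T[:3,:3].T
    return c+d*((z-c[2])/d[:,2])[:,None]
def cloud(n,d,obs=None):
    v,u=np.mgrid[:400,:640]; c,s,T=rays(n,np.c_[u.ravel(),v.ravel()],obs)
    P=np.c_[s,np.ones(len(s))]*d.reshape(-1,1)
    return (P@T[:3,:3].T+c).reshape(400,640,3)
def rect(P):
    (c,wh,a)=cv2.minAreaRect(P[:,:2].astype(np.float32)*1000); return np.round(c,1),np.round(wh,1),round(a,1)
E
python3 - <<'E'
from h import *
f=np.load("pics/top0.npz");p,d=f['p'],f['d'];C=cloud("top",d)
hsv=cv2.cvtColor(p,cv2.COLOR_RGB2HSV)
def reg(u0,u1,v0,v1):
    m=np.zeros((400,640),bool);m[v0:v1,u0:u1]=1;return m
print("bench z",np.median(C[220:240,330:400,2]))
white=(hsv[...,2]>150)&(hsv[...,1]<60)
def comp(m,z,name):
    n,l,s,_=cv2.connectedComponentsWithStats(m.astype(np.uint8)); 
    k=1+np.argmax(s[1:,4]); cs=cv2.findContours((l==k).astype(np.uint8),cv2.RETR_EXTERNAL,cv2.CHAIN_APPROX_NONE)[0][0][:,0]
    print(name,s[k],rect(plane("top",cs,z)), "z med",np.round(np.median(C[l==k],0),4))
comp(white&reg(220,275,175,225),.028,"pan")
comp((hsv[...,2]<60)&reg(190,228,190,212),.056,"grip")
comp(white&reg(315,390,155,225),.124,"basin")
wood=(hsv[...,1]>80)&(hsv[...,2]>110)
comp(wood&reg(335,375,170,195),.187,"bar")
comp(wood&reg(398,452,195,235),.032,"block")
for nm,r,z0,z1 in(("basin",reg(315,390,155,225),.112,.135),("bar",reg(325,385,165,200),.165,.21),("pan",reg(220,275,175,225),.018,.04),("grip",reg(190,225,190,212),.045,.07),("block",reg(395,455,190,240),.02,.045)):
    m=r&(C[...,2]>z0)&(C[...,2]<z1);print(nm,m.sum(),rect(C[m]),np.round(np.median(C[m],0),4))
E
```

```text
bench z 0.00024848780333797116
pan [ 220  183   44   33 1122] (array([500.6, 279.6]), array([ 97.2, 130.8]), 0.8) z med [0.5011 0.2701 0.0062]
grip [198 198  14   6  75] (array([491. , 385.8]), array([15. , 39.4]), 0.7) z med [0.4923 0.385  0.0522]
basin [ 328  162   50   54 1742] (array([522.2, -47.5]), array([142.2, 128.7]), 5.8) z med [ 0.5197 -0.0459  0.1007]
bar [342 181  24  14 218] (array([515.3, -46.9]), array([35.6, 62.6]), 0.8) z med [ 0.5195 -0.0479  0.1861]
block [ 398  201   54   34 1403] (array([ 450.4, -272.6]), array([ 99.7, 163.1]), 0.4) z med [ 0.44   -0.2712  0.006 ]
basin 414 (array([523.9, -47.3]), array([140.8, 129.9]), 6.1) [ 0.5221 -0.0466  0.1237]
bar 192 (array([523.1, -46.6]), array([20.8, 64.7]), 7.0) [ 0.5221 -0.0458  0.1868]
pan 227 (array([499.2, 281.9]), array([ 94.1, 128.6]), 2.8) [0.495  0.2778 0.0271]
grip 55 (array([495.9, 387.2]), array([14.4, 30.9]), 5.3) [0.4955 0.3876 0.0555]
block 669 (array([ 458.8, -273.6]), array([110.1,  57.8]), 74.4) [ 0.4582 -0.273   0.0323]
```

```bash
cat >> h.py <<'E'
def delta(xyz,yaw):
    o=telemetry.get_obs();A=R.from_euler('xyz',o['tcp_rot'],degrees=True);B=R.from_euler('xyz',[180,0,yaw],degrees=True)
    return np.round(A.inv().apply(np.array(xyz)-o['ee_pos']),4).tolist(),np.round((A.inv()*B).as_rotvec(),4).tolist()
E
python3 -c "
from h import *
print(delta([.495,.387,.19],90))"
```

```text
([0.607, -0.7123, 0.0415], [-0.0011, -0.0007, -1.169])
```

```bash
python3 -m inch '[[0.607,-0.712,0.0415,0,0,-1.169,0],[0.607,-0.712,0.0415,0,0,-1.169,0],[0.607,-0.712,0.0415,0,0,-1.169,0],[0.607,-0.712,0.0415,0,0,-1.169,0],[0.607,-0.712,0.0415,0,0,-1.169,0],[0.607,-0.712,0.0415,0,0,-1.169,0],[0.607,-0.712,0.0415,0,0,-1.169,0],[0.607,-0.712,0.0415,0,0,-1.169,0],[0.607,-0.712,0.0415,0,0,-1.169,0],[0.607,-0.712,0.0415,0,0,-1.169,0],[0.607,-0.712,0.0415,0,0,-1.169,0],[0.607,-0.712,0.0415,0,0,-1.169,0]]'; python3 -c "
from h import *
print(delta([.495,.387,.19],90))"
```

```text
time: 1.1
ee_pos: [0.3645, -0.0276, 0.2091]
tcp_rot: [180.0, 0.0, 90.0]
wrist_force: [1.9, -0.2, 0.9]
opening: 0.0854
([0.4145, 0.1305, 0.0191], [0.0005, 0.0001, 0.0002])
```

```bash
python3 -m inch '[[0.400,0.125,0.019,0,0,0,0],[0.400,0.125,0.019,0,0,0,0],[0.400,0.125,0.019,0,0,0,0],[0.400,0.125,0.019,0,0,0,0],[0.400,0.125,0.019,0,0,0,0],[0.400,0.125,0.019,0,0,0,0],[0.400,0.125,0.019,0,0,0,0],[0.400,0.125,0.019,0,0,0,0],[0.400,0.125,0.019,0,0,0,0],[0.400,0.125,0.019,0,0,0,0],[0.400,0.125,0.019,0,0,0,0],[0.400,0.125,0.019,0,0,0,0]]'
python3 - <<'E'
from h import *
o=telemetry.get_obs();p,d=optics.camera("wrist");np.savez("pics/w1.npz",p=p,d=d);cv2.imwrite("pics/w1.png",p[:,:,::-1])
C=cloud("wrist",d,o);print(o['ee_pos'])
def r(nm,m): print(nm,m.sum(),rect(C[m]),np.round(np.median(C[m],0),4))
X,Y,Z=C[...,0],C[...,1],C[...,2]
b=(abs(X-.497)<.08)
r("grip",b&(abs(Y-.387)<.04)&(Z>.045)&(Z<.07)&(abs(X-.495)<.03))
r("pan",b&(Y>.2)&(Y<.325)&(Z>.02)&(Z<.04))
w=(X>.4)&(X<.65)
r("basin",w&(Y<.08)&(Y>-.15)&(Z>.117)&(Z<.132))
r("bench",b&(abs(Z)<.01))
E
```

```text
time: 2.1
ee_pos: [0.4894, 0.3721, 0.1876]
tcp_rot: [-179.8, 0.1, 90.1]
wrist_force: [-0.8, -0.4, -0.1]
opening: 0.0855
[0.48937    0.37208573 0.1875778 ]
grip 522 (array([493.1, 390.7]), array([13.9, 34.8]), 2.8) [0.4932 0.3916 0.0529]
pan 1432 (array([499.2, 267.7]), array([ 96.4, 101.8]), 2.7) [0.4995 0.2723 0.0252]
basin 0 (array([0., 0.]), array([0., 0.]), 0.0) [nan nan nan]
bench 40023 (array([497. , 305.9]), array([429.2, 160. ]), 90.0) [ 0.4993  0.3795 -0.0033]
  return _methods._mean(a, axis=axis, dtype=dtype,
  ret = um.true_divide(
```

View pics/w1.png

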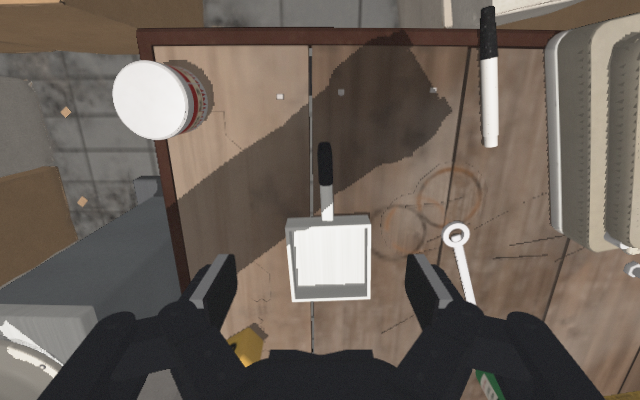

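```bash
python3 -c "
from h import *
print(telemetry.get_obs()['ee_pos'],delta([.4931,.3905,.022],92.85))"
```

```text
[0.48932978 0.370673   0.18878323] ([0.0201, 0.0041, 0.1667], [-0.002, 0.0017, -0.0485])
```

```bash
python3 -m inch '[[0.010,0.004,0.03,0,0,-0.0485,0],[0.020,0.004,0.06,0,0,-0.0485,0],[0.020,0.004,0.09,0,0,-0.0485,0],[0.020,0.004,0.12,0,0,-0.0485,0],[0.020,0.004,0.15,0,0,-0.0485,0],[0.020,0.004,0.165,0,0,-0.0485,0],[0.020,0.004,0.166,0,0,-0.0485,0],[0.020,0.004,0.166,0,0,-0.0485,0]]'; python3 -c "
from h import *
print(telemetry.get_obs()['ee_pos'],delta([.4931,.3905,.022],92.85))"
```

```text
time: 2.82
ee_pos: [0.4935, 0.3889, 0.0246]
tcp_rot: [-180.0, 0.0, 92.7]
wrist_force: [-0.5, -0.0, 0.3]
opening: 0.0856
[0.49348827 0.38893558 0.02464212] ([0.0016, -0.0003, 0.0026], [-0.0004, 0.0004, -0.0025])
```

```bash
python3 -m inch '[[0,0,0,0,0,0,1],[0,0,0,0,0,0,1],[0,0,0,0,0,0,1],[0,0,0,0,0,0,1],[0,0,0,0,0,0,1],[0,0,0,0,0,0,1],[0,0,0,0,0,0,1],[0,0,0,0,0,0,1],[0,0,0,0,0,0,1]]' 50;  python3 -c "
from h import *
g=np.array([.4931,.3905]);W=np.array([.5235,-.047]);a=np.radians(6.1);sx=np.array([np.sin(a),-np.cos(a)])
for x in(-300,-190,-118): print(x,W+sx*x/1000, delta([*(W+sx*x/1000),.022],96.1))"
```

```text
time: 3.57
ee_pos: [0.4938, 0.3906, 0.0246]
tcp_rot: [180.0, -0.0, 92.8]
wrist_force: [-1.8, 0.0, 5.8]
opening: 0.0135
-300 [0.49162078 0.25130138] ([-0.139, -0.0089, 0.0026], [0.0005, -0.0004, -0.058])
-190 [0.50330983 0.14192421] ([-0.2488, -0.0026, 0.0025], [0.0005, -0.0004, -0.058])
-118 [0.51096084 0.07033188] ([-0.3207, 0.0016, 0.0025], [0.0005, -0.0004, -0.058])
```

```bash
python3 -m inch '[[-0.02,-0.001,0,0,0,-0.01,1],[-0.045,-0.003,0,0,0,-0.03,1],[-0.07,-0.005,0,0,0,-0.045,1],[-0.095,-0.007,0,0,0,-0.058,1],[-0.12,-0.008,0,0,0,-0.058,1],[-0.139,-0.009,0,0,0,-0.058,1],[-0.139,-0.009,0,0,0,-0.058,1],[-0.139,-0.009,0,0,0,-0.058,1]]'
python3 - <<'E'
from h import *
p,d=optics.camera("top");np.savez("pics/top1.npz",p=p,d=d)
C=cloud("top",d);X,Y,Z=C[...,0],C[...,1],C[...,2]
def r(nm,m): print(nm,m.sum(),rect(C[m]),np.round(np.median(C[m],0),4))
r("basin",(abs(X-.52)<.1)&(abs(Y+.047)<.1)&(Z>.118)&(Z<.13))
r("pan",(abs(X-.5)<.09)&(Y>.06)&(Y<.18)&(Z>.02)&(Z<.04))
s,ds=optics.camera("scene");C=cloud("scene",ds);X,Y,Z=C[...,0],C[...,1],C[...,2]
r("basin s",(abs(X-.52)<.1)&(abs(Y+.047)<.1)&(Z>.118)&(Z<.13))
r("bar s",(abs(X-.52)<.1)&(abs(Y+.047)<.1)&(Z>.155)&(Z<.2))
r("flare s",(abs(X-.52)<.1)&(Y>.02)&(Y<.06)&(Z>.04)&(Z<.06))
r("pan s",(abs(X-.5)<.09)&(Y>.06)&(Y<.18)&(Z>.02)&(Z<.04))
W=np.array([.5235,-.047]);a=np.radians(6.1);sx=np.array([np.sin(a),-np.cos(a)])
for x in(-250,-190,-118): print(x,W+sx*x/1000, delta([*(W+sx*x/1000),.0246],96.1))
E
```

```text
time: 4.23
ee_pos: [0.4918, 0.2501, 0.0246]
tcp_rot: [180.0, 0.1, 96.0]
wrist_force: [-0.5, -6.4, 7.4]
opening: 0.0134
basin 370 (array([523.7, -47.3]), array([140.9, 129.5]), 5.8) [ 0.5204 -0.0427  0.1237]
pan 195 (array([506.9, 128. ]), array([ 97.6, 100.2]), 5.9) [0.5106 0.1284 0.0283]
basin s 223 (array([521.6, -41.8]), array([144.3, 132.5]), 6.7) [ 0.4935 -0.0088  0.1226]
bar s 40 (array([510.7, -23.3]), array([30.8, 19.6]), 65.4) [ 0.5108 -0.0137  0.1672]
flare s 43 (array([513.9,  30.1]), array([137.6,  26.6]), 4.5) [0.569  0.03   0.0455]
pan s 215 (array([505.5, 130.4]), array([101.1, 103.5]), 5.7) [0.4865 0.1093 0.0264]
-250 [0.49693398 0.20158449] ([-0.0496, -0.0001, 0.0], [0.0007, 0.0014, -0.0008])
-190 [0.50330983 0.14192421] ([-0.1096, -0.0001, 0.0001], [0.0007, 0.0014, -0.0008])
-118 [0.51096084 0.07033188] ([-0.1816, -0.0, 0.0002], [0.0007, 0.0014, -0.0008])
```

```bash
python3 -m inch '[[-0.02,-0.0008,0,0,0,0,1],[-0.04,-0.0008,0,0,0,0,1],[-0.06,-0.0008,0,0,0,0,1],[-0.08,-0.0008,0,0,0,0,1],[-0.095,-0.0008,0,0,0,0,1],[-0.11,-0.0008,0,0,0,0,1],[-0.12,-0.0008,0,0,0,0,1],[-0.12,-0.0008,0,0,0,0,1]]'
```

```text
time: 5.0
ee_pos: [0.5042, 0.1312, 0.0246]
tcp_rot: [179.9, 0.0, 96.1]
wrist_force: [0.4, -5.9, 6.2]
opening: 0.013
```

```bash
python3 -m inch '[[-0.01,0,0,0,0,0,1],[-0.02,0,0,0,0,0,1],[-0.03,0,0,0,0,0,1],[-0.04,0,0,0,0,0,1],[-0.046,0,0,0,0,0,1],[-0.052,0,0,0,0,0,1],[-0.055,0,0,0,0,0,1],[-0.057,0,0,0,0,0,1],[-0.057,0,0,0,0,0,1]]';python3 -c "
from h import *
print(delta([.51096084, .07033188,.0246],96.1))"
```

```text
time: 5.75
ee_pos: [0.5102, 0.0763, 0.0246]
tcp_rot: [179.9, -0.1, 96.2]
wrist_force: [-1.0, 2.4, 6.0]
opening: 0.0135
([-0.006, 0.0001, -0.0], [0.001, -0.0013, 0.0009])
```

```bash
python3 -m inch '[[-0.001,0,0,0,0,0,1],[-0.002,0,0,0,0,0,1],[-0.003,0,0,0,0,0,1],[-0.004,0,0,0,0,0,1],[-0.004,0,0,0,0,0,1]]'; python3 -m inch '[[-0.0005,0,0,0,0,0,1],[-0.001,0,0,0,0,0,1],[-0.0015,0,0,0,0,0,1],[-0.002,0,0,0,0,0,1],[-0.002,0,0,0,0,0,1]]'
```

```text
time: 6.17
ee_pos: [0.5106, 0.0734, 0.0246]
tcp_rot: [179.9, -0.2, 96.2]
wrist_force: [-1.4, 9.8, 6.0]
opening: 0.013
time: 6.58
ee_pos: [0.5106, 0.0734, 0.0246]
tcp_rot: [179.9, -0.4, 96.3]
wrist_force: [-2.6, 21.7, 5.1]
opening: 0.0133
```

```bash
python3 -m inch '[[0.001,0,0,0,0,0,0.9],[0.001,0,0,0,0,0,0.6],[0.001,0,0,0,0,0,0],[0.001,0,0,0,0,0,0],[0.001,0,0,0,0,0,0],[0.001,0,0,0,0,0,0],[0.001,0,-0.03,0,0,0,0],[0.001,0,-0.07,0,0,0,0],[0.001,0,-0.11,0,0,0,0],[0.001,0,-0.15,0,0,0,0],[0.001,0,-0.19,0,0,0,0],[0.001,0,-0.22,0,0,0,0]]'; python3 -m inch '[[0.001,0,-0.02,0,0,0,0],[0.001,0,-0.02,0,0,0,0],[0.001,0,-0.02,0,0,0,0]]'
python3 - <<'E'
from h import *
o=telemetry.get_obs();p,d=optics.camera("wrist");np.savez("pics/w2.npz",p=p,d=d);cv2.imwrite("pics/w2.png",p[:,:,::-1])
C=cloud("wrist",d,o);X,Y,Z=C[...,0],C[...,1],C[...,2]
print(o['ee_pos'],o['tcp_rot'])
def r(nm,m):
    if m.any(): print(nm,m.sum(),rect(C[m]),np.round(np.median(C[m],0),4))
r("grip",(abs(Y-.073)<.04)&(Z>.045)&(Z<.065)&(abs(X-.51)<.02))
r("basin",(abs(X-.52)<.1)&(abs(Y+.047)<.1)&(Z>.115)&(Z<.13))
r("bar",(abs(X-.52)<.05)&(abs(Y+.047)<.06)&(Z>.175)&(Z<.2))
p,d=optics.camera("top");C=cloud("top",d);X,Y,Z=C[...,0],C[...,1],C[...,2]
r("bar top",(abs(X-.52)<.05)&(abs(Y+.047)<.06)&(Z>.175)&(Z<.2))
E
```

```text
time: 7.58
ee_pos: [0.5101, 0.0699, 0.2477]
tcp_rot: [179.8, 0.0, 96.1]
wrist_force: [0.6, -0.3, 0.4]
opening: 0.0856
time: 7.83
ee_pos: [0.5104, 0.071, 0.2649]
tcp_rot: [179.9, -0.0, 96.1]
wrist_force: [0.1, -0.3, 0.3]
opening: 0.0853
[0.51042924 0.07099901 0.26494631] [ 1.79887170e+02 -2.16268492e-03  9.60840197e+01]
grip 337 (array([510.7,  73.5]), array([13.6, 35.1]), 6.0) [0.5106 0.0743 0.0527]
basin 2426 (array([521.5, -46.3]), array([141.8, 130.2]), 5.9) [ 0.516  -0.0341  0.1205]
bar 1284 (array([521.2, -45.4]), array([19.6, 64.3]), 6.4) [ 0.5209 -0.0399  0.1847]
bar top 182 (array([523.8, -46.5]), array([20.8, 63.4]), 6.5) [ 0.5222 -0.0456  0.1867]
```

View pics/w2.png

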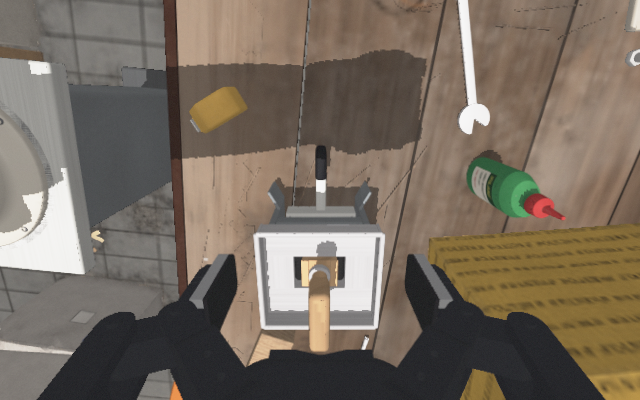

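Run:
```python
from h import *
f=np.load("pics/top0.npz");C=cloud("top",f['d']);X,Y,Z=C[...,0],C[...,1],C[...,2]
for y0 in np.arange(-.25,.12,.05):
    m=(Y>y0)&(Y<y0+.05)&(X>.55)&(X<.9)&(Z>.09)&~((abs(Y+.046)<.085)&(X<.61))
    print(round(y0,2), [(zt,round(float(X[m&(Z>zt)].min()),3)) for zt in(.1,.15,.2,.25,.3) if (m&(Z>zt)).any()])
print(delta([.5225,-.046,.265],96), delta([.5225,-.046,.151],96))
```

```text
-0.25 [(0.1, 0.669), (0.15, 0.669), (0.2, 0.669), (0.25, 0.669), (0.3, 0.669)]
-0.2 [(0.1, 0.664), (0.15, 0.664), (0.2, 0.664), (0.25, 0.664), (0.3, 0.664)]
-0.15 [(0.1, 0.662), (0.15, 0.662), (0.2, 0.662), (0.25, 0.662), (0.3, 0.662)]
-0.1 [(0.1, 0.659), (0.15, 0.659), (0.2, 0.659), (0.25, 0.659), (0.3, 0.659)]
-0.05 [(0.1, 0.658), (0.15, 0.658), (0.2, 0.658), (0.25, 0.658), (0.3, 0.658)]
-0.0 [(0.1, 0.734), (0.15, 0.877), (0.2, 0.878)]
0.05 [(0.1, 0.72), (0.15, 0.741)]
0.1 []
([-0.1176, 0.0003, -0.0021], [-0.0016, 0.0001, 0.0016]) ([-0.1176, 0.0005, 0.1119], [-0.0016, 0.0001, 0.0016])
```

```bash
python3 -m inch '[[-0.03,0,0,0,0,0,0],[-0.06,0,0,0,0,0,0],[-0.09,0,0,0,0,0,0],[-0.1176,0.0005,0,0,0,0,0],[-0.1176,0.0005,0.02,0,0,0,0],[-0.1176,0.0005,0.05,0,0,0,0],[-0.1176,0.0005,0.08,0,0,0,0],[-0.1176,0.0005,0.1,0,0,0,0],[-0.1176,0.0005,0.112,0,0,0,0],[-0.1176,0.0005,0.112,0,0,0,0],[-0.1176,0.0005,0.112,0,0,0,0]]'
python3 - <<'E'
from h import *
o=telemetry.get_obs();print(o['ee_pos'],o['tcp_rot'],o['wrist_force'],delta([.5225,-.046,.151],96))
p,d=optics.camera("wrist");C=cloud("wrist",d,o);X,Y,Z=C[...,0],C[...,1],C[...,2]
m=(abs(X-.522)<.016)&(abs(Y+.047)<.06)&(Z>.165)&(Z<.2);print(m.sum(),rect(C[m]),np.median(C[m],0))
cv2.imwrite("pics/w3.png",p[:,:,::-1])
E
```

```text
time: 8.85
ee_pos: [0.5224, -0.0458, 0.1518]
tcp_rot: [-179.9, -0.0, 96.1]
wrist_force: [0.0, -0.2, -0.1]
opening: 0.0856
[ 0.52243786 -0.045777    0.15180035] [-1.79924503e+02 -1.27744076e-02  9.61039871e+01] [ 0.02005992 -0.22777403 -0.14057378] ([-0.0002, 0.0, 0.0008], [-0.0013, -0.0002, 0.0018])
6092 (array([521.6, -45.8]), array([20.2, 65.1]), 5.7) [ 0.52093125 -0.03720127  0.1846378 ]
```

View pics/w3.png

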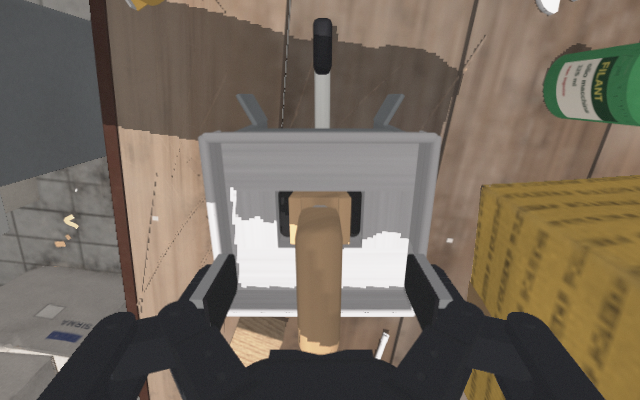

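```bash
python3 -m inch '[[0,0,0,0,0,0,1],[0,0,0,0,0,0,1],[0,0,0,0,0,0,1],[0,0,0,0,0,0,1],[0,0,0,0,0,0,1],[0,0,0,0,0,0,1],[0,0,0,0,0,0,1],[0,0,0,0,0,0,1],[0,0,0,0,0,0,1]]' 100; python3 -m inch '[[0,0,-0.0005,0,0,0,1],[0,0,-0.001,0,0,0,1],[0,0,-0.001,0,0,0,1]]'
```

```text
time: 9.65
ee_pos: [0.5226, -0.0459, 0.1524]
tcp_rot: [-180.0, 0.0, 96.1]
wrist_force: [-3.7, -0.5, 5.5]
opening: 0.0189
time: 9.9
ee_pos: [0.5226, -0.0459, 0.1527]
tcp_rot: [-179.9, -0.0, 96.1]
wrist_force: [-3.5, -0.3, 0.3]
opening: 0.0187
```

```bash
python3 -m inch '[[0,0,-0.001,0,0,0,1],[0,0,-0.0018,0,0,0,1],[0,0.0034,-0.0019,0.05,0,0,1],[0,0.0069,-0.0017,0.1,0,0,1],[0,0.0103,-0.0012,0.15,0,0,1],[0,0.0103,-0.0012,0.15,0,0,1]]'
```

```text
time: 10.4
ee_pos: [0.5333, -0.0447, 0.1519]
tcp_rot: [-171.0, -0.0, 96.1]
wrist_force: [-6.4, -1.4, -0.5]
opening: 0.0184
```

```bash
python3 -m inch '[[0,0,0,0,0,0,1]]'; python3 -m inch '[[0,-0.0034,0,-0.05,0,0,1],[0,-0.0069,0.0002,-0.1,0,0,1],[0,-0.0103,0.0008,-0.15,0,0,1],[0,-0.0137,0.0014,-0.2,0,0,1],[0,-0.0170,0.0021,-0.25,0,0,1],[0,-0.0203,0.003,-0.29,0,0,1],[0,-0.0203,0.003,-0.29,0,0,1]]'
```

```text
time: 10.48
ee_pos: [0.5329, -0.0447, 0.1528]
tcp_rot: [-171.2, -0.0, 96.1]
wrist_force: [-6.5, -1.4, -10.6]
opening: 0.0187
time: 11.07
ee_pos: [0.5119, -0.0469, 0.1539]
tcp_rot: [171.7, 0.0, 96.1]
wrist_force: [6.8, 0.6, -15.5]
opening: 0.0186
```

```bash
python3 -m inch '[[0,0.0049,0.0001,0.07,0,0,1],[0,0.0101,0.0005,0.145,0,0,1],[0,0.0153,0.0014,0.22,0,0,1],[0,0.02,0.0025,0.29,0,0,1],[0,0.02,0.0025,0.29,0,0,1]]'; python3 -m inch '[[0,-0.0049,0.0001,-0.07,0,0,1],[0,-0.0101,0.0005,-0.145,0,0,1],[0,-0.0153,0.0014,-0.22,0,0,1],[0,-0.02,0.0025,-0.29,0,0,1],[0,-0.02,0.0025,-0.29,0,0,1]]'
```

```text
time: 11.48
ee_pos: [0.5338, -0.0446, 0.1522]
tcp_rot: [-171.0, -0.0, 96.1]
wrist_force: [-7.8, -1.3, 11.1]
opening: 0.0188
time: 11.9
ee_pos: [0.5114, -0.047, 0.1554]
tcp_rot: [171.6, 0.0, 96.1]
wrist_force: [7.9, 0.8, -14.1]
opening: 0.019
```

```bash
python3 -m inch '[[0,0.0042,0,0.06,0,0,1],[0,0.0083,0.0001,0.12,0,0,1],[0,0.0125,0.0006,0.18,0,0,1],[0,0.0166,0.0013,0.24,0,0,1],[0,0.02,0.0022,0.285,0,0,1],[0,0.02,0.0022,0.285,0,0,1],[0,0.02,0.0022,0.285,0,0,1]]'; python3 -m inch '[[0,-0.0042,0.0001,-0.06,0,0,1],[0,-0.0083,0.0004,-0.12,0,0,1],[0,-0.0125,0.0010,-0.18,0,0,1],[0,-0.0166,0.0017,-0.24,0,0,1],[0,-0.02,0.0026,-0.285,0,0,1],[0,-0.02,0.0026,-0.285,0,0,1],[0,-0.02,0.0026,-0.285,0,0,1]]'
```

```text
time: 12.48
ee_pos: [0.5329, -0.0447, 0.1557]
tcp_rot: [-171.6, -0.0, 96.1]
wrist_force: [-6.2, -0.9, -6.2]
opening: 0.0187
time: 13.07
ee_pos: [0.5122, -0.0469, 0.1565]
tcp_rot: [171.9, 0.0, 96.1]
wrist_force: [3.7, 1.0, -12.0]
opening: 0.0185
```

```bash
python3 -m inch '[[0,0.0044,-0.0003,0.06,0,0,1],[0,0.0088,-0.0002,0.12,0,0,1],[0,0.0131,0.0002,0.18,0,0,1],[0,0.0174,0.0009,0.24,0,0,1],[0,0.0206,0.0017,0.285,0,0,1],[0,0.0206,0.0017,0.285,0,0,1],[0,0.0206,0.0017,0.285,0,0,1]]'; python3 -m inch '[[0,-0.0044,0,-0.06,0,0,1],[0,-0.0088,0.0002,-0.12,0,0,1],[0,-0.0131,0.0007,-0.18,0,0,1],[0,-0.0174,0.0014,-0.24,0,0,1],[0,-0.0206,0.0022,-0.285,0,0,1],[0,-0.0206,0.0022,-0.285,0,0,1],[0,-0.0206,0.0022,-0.285,0,0,1]]'
```

```text
time: 13.65
ee_pos: [0.5333, -0.0447, 0.1564]
tcp_rot: [-171.5, -0.0, 96.1]
wrist_force: [-7.4, -0.3, -9.7]
opening: 0.0186
time: 14.23
ee_pos: [0.5123, -0.0469, 0.1581]
tcp_rot: [172.0, 0.0, 96.1]
wrist_force: [0.8, -0.2, -14.0]
opening: 0.0188
```

```bash
python3 -m inch '[[0,0.0045,-0.0003,0.06,0,0,1],[0,0.009,-0.0002,0.12,0,0,1],[0,0.0134,0.0001,0.18,0,0,1],[0,0.0178,0.0008,0.24,0,0,1],[0,0.0211,0.0015,0.285,0,0,1],[0,0.0211,0.0015,0.285,0,0,1],[0,0.0211,0.0015,0.285,0,0,1]]'; python3 -m inch '[[0,-0.0045,0,-0.06,0,0,1],[0,-0.009,0.0002,-0.12,0,0,1],[0,-0.0134,0.0006,-0.18,0,0,1],[0,-0.0178,0.0013,-0.24,0,0,1],[0,-0.0211,0.0020,-0.285,0,0,1],[0,-0.0211,0.0020,-0.285,0,0,1],[0,-0.0211,0.0020,-0.285,0,0,1]]'
```

```text
time: 14.82
ee_pos: [0.5339, -0.0446, 0.1586]
tcp_rot: [-171.4, -0.0, 96.1]
wrist_force: [-8.2, -0.8, -10.6]
opening: 0.0182
time: 15.4
ee_pos: [0.5123, -0.0469, 0.1607]
tcp_rot: [172.1, 0.0, 96.1]
wrist_force: [-0.7, 0.2, -14.3]
opening: 0.0188
```

```bash
python3 -m inch '[[0,0.0046,-0.0003,0.06,0,0,1],[0,0.0092,-0.0002,0.12,0,0,1],[0,0.0137,0.0001,0.18,0,0,1],[0,0.0182,0.0008,0.24,0,0,1],[0,0.0216,0.0015,0.285,0,0,1],[0,0.0216,0.0015,0.285,0,0,1],[0,0.0216,0.0015,0.285,0,0,1]]'; python3 -m inch '[[0,-0.0046,0,-0.06,0,0,1],[0,-0.0092,0.0002,-0.12,0,0,1],[0,-0.0137,0.0006,-0.18,0,0,1],[0,-0.0182,0.0013,-0.24,0,0,1],[0,-0.0216,0.0020,-0.285,0,0,1],[0,-0.0216,0.0020,-0.285,0,0,1],[0,-0.0216,0.0020,-0.285,0,0,1]]'
python3 - <<'E'
from h import *
o=telemetry.get_obs();p,d=optics.camera("wrist");cv2.imwrite("pics/w4.png",p[:,:,::-1])
C=cloud("wrist",d,o);X,Y,Z=C[...,0],C[...,1],C[...,2]
w=(abs(X-.52)<.1)&(abs(Y+.047)<.1)
m=w&(Z>.115)&(Z<.135)&(Y>.005);print("rim",m.sum(),np.median(Z[m]))
m=w&(Z>.17)&(abs(X-.512)<.03)&(Y>-.03);print("bar",m.sum(),np.percentile(Z[m],[50,90]))
i,T=pose("wrist",o);P=(C-o['ee_pos'])@R.from_euler('xyz',o['tcp_rot'],degrees=True).as_matrix();print("bar in tool z",np.percentile(P[m][:,2],[10,50]))
p,d=optics.camera("top");C=cloud("top",d);X,Y,Z=C[...,0],C[...,1],C[...,2]
m=(abs(X-.52)<.1)&(abs(Y+.047)<.1)&(Z>.118)&(Z<.135);print(m.sum(),np.median(Z[m]))
E
```

```text
time: 15.98
ee_pos: [0.5345, -0.0445, 0.1615]
tcp_rot: [-171.4, -0.0, 96.1]
wrist_force: [-8.9, -0.6, -7.4]
opening: 0.0188
time: 16.57
ee_pos: [0.5123, -0.0469, 0.1637]
tcp_rot: [172.1, 0.0, 96.1]
wrist_force: [-3.5, -0.1, -10.1]
opening: 0.0187
rim 2389 0.12074939571700818
bar 7232 [0.24124071 0.30246879]
bar in tool z [-0.14014616 -0.07615288]
136 0.12303244877897956
```

View pics/w4.png

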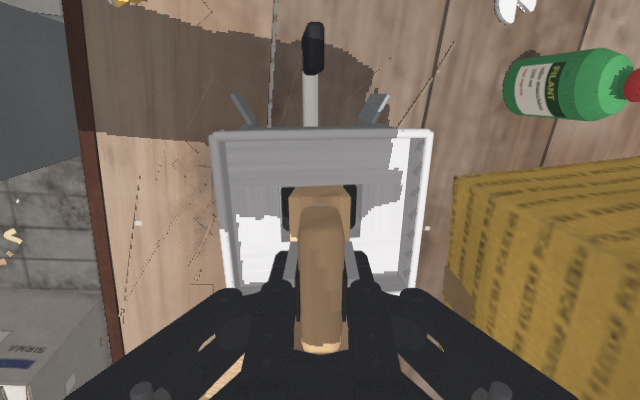

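```bash
python3 -m inch '[[0,0.0046,-0.0004,0.06,0,0,1],[0,0.0094,-0.0005,0.12,0,0,1],[0,0.0141,-0.0003,0.18,0,0,1],[0,0.0188,0.0004,0.24,0,0,1],[0,0.0224,0.0013,0.285,0,0,1],[0,0.0224,0.0013,0.285,0,0,1],[0,0.0224,0.0013,0.285,0,0,1]]'; python3 -m inch '[[0,-0.0048,-0.0002,-0.06,0,0,1],[0,-0.0097,-0.0001,-0.12,0,0,1],[0,-0.0145,0.0003,-0.18,0,0,1],[0,-0.0193,0.0010,-0.24,0,0,1],[0,-0.0231,0.0018,-0.285,0,0,1],[0,-0.0231,0.0018,-0.285,0,0,1],[0,-0.0231,0.0018,-0.285,0,0,1]]'
```

```text
time: 17.25
ee_pos: [0.5353, -0.0445, 0.1645]
tcp_rot: [-171.4, -0.0, 96.1]
wrist_force: [-10.1, -1.1, -3.6]
opening: 0.0186
time: 17.83
ee_pos: [0.5118, -0.047, 0.1672]
tcp_rot: [172.0, 0.0, 96.1]
wrist_force: [-4.7, 0.3, -6.9]
opening: 0.0192
```

```bash
python3 -m inch '[[0,0.0047,-0.0006,0.06,0,0,1],[0,0.0095,-0.0008,0.12,0,0,1],[0,0.0143,-0.0007,0.18,0,0,1],[0,0.019,-0.0001,0.24,0,0,1],[0,0.0226,0.0009,0.285,0,0,1],[0,0.0226,0.0009,0.285,0,0,1],[0,0.0226,0.0009,0.285,0,0,1]]'; python3 -m inch '[[0,-0.005,-0.0004,-0.06,0,0,1],[0,-0.0101,-0.0004,-0.12,0,0,1],[0,-0.0151,-0.0001,-0.18,0,0,1],[0,-0.0201,0.0006,-0.24,0,0,1],[0,-0.0239,0.0014,-0.285,0,0,1],[0,-0.0239,0.0014,-0.285,0,0,1],[0,-0.0239,0.0014,-0.285,0,0,1]]'
```

```text
time: 18.42
ee_pos: [0.5354, -0.0445, 0.169]
tcp_rot: [-171.5, 0.0, 96.1]
wrist_force: [-8.5, -0.1, 0.1]
opening: 0.0185
time: 19.0
ee_pos: [0.5117, -0.0472, 0.1728]
tcp_rot: [171.8, 0.0, 96.1]
wrist_force: [-0.0, 0.5, -1.6]
opening: 0.0186
```

```bash
python3 -m inch '[[0,0.0043,-0.0006,0.048,0,0,1],[0,0.0085,-0.0008,0.096,0,0,1],[0,0.0122,-0.0011,0.139,0,0,1],[0,0.0122,-0.0016,0.139,0,0,1],[0,0.0122,-0.002,0.139,0,0,1],[0,0.0122,-0.002,0.139,0,0,1]]'
```

```text
time: 19.5
ee_pos: [0.5231, -0.0459, 0.1749]
tcp_rot: [179.9, 0.0, 96.1]
wrist_force: [0.1, -0.4, -0.3]
opening: 0.0187
```

```bash
python3 -m inch '[[0,0,-0.001,0,0,0,1],[0,0,-0.002,0,0,0,1],[0,0,-0.003,0,0,0,1],[0,0,-0.003,0,0,0,1]]'; python3 -m inch '[[0,0,-0.001,0,0,0,1],[0,0,-0.002,0,0,0,1],[0,0,-0.003,0,0,0,1],[0,0,-0.003,0,0,0,1]]'
```

```text
time: 19.83
ee_pos: [0.5219, -0.0459, 0.1781]
tcp_rot: [179.9, 0.0, 96.1]
wrist_force: [-0.5, 0.6, -2.7]
opening: 0.019
time: 20.17
ee_pos: [0.5222, -0.0459, 0.181]
tcp_rot: [179.9, 0.0, 96.1]
wrist_force: [0.1, 1.3, -1.2]
opening: 0.0189
```

```bash
python3 -m inch '[[0,0,-0.01,0,0,0,1],[0,0,-0.025,0,0,0,1],[0,0,-0.045,0,0,0,1],[0,0,-0.065,0,0,0,1],[0,0,-0.085,0,0,0,1],[0,0,-0.09,0,0,0,1],[0,0,-0.09,0,0,0,1]]'; python3 -c "
from h import *
print(delta([.4573,-.272,.27],74.4))"
```

```text
time: 20.75
ee_pos: [0.5227, -0.046, 0.2726]
tcp_rot: [179.8, 0.0, 96.1]
wrist_force: [0.9, -0.1, -2.2]
opening: 0.0188
([-0.2178, -0.089, 0.0023], [0.004, -0.0002, 0.3787])
```

```bash
python3 -m inch '[[-0.02,-0.008,0,0,0,0.04,1],[-0.045,-0.018,0,0,0,0.08,1],[-0.07,-0.029,0,0,0,0.12,1],[-0.095,-0.039,0,0,0,0.16,1],[-0.12,-0.049,0,0,0,0.21,1],[-0.145,-0.059,0,0,0,0.26,1],[-0.17,-0.07,0,0,0,0.3,1],[-0.19,-0.078,0,0,0,0.34,1],[-0.208,-0.085,0,0,0,0.379,1],[-0.2178,-0.089,0,0,0,0.379,1],[-0.2178,-0.089,0,0,0,0.379,1],[-0.2178,-0.089,0,0,0,0.379,1]]'
python3 - <<'E'
from h import *
print(delta([.4573,-.272,.13],74.4))
o=telemetry.get_obs();p,d=optics.camera("wrist");a=p[:,:,::-1]
q,dq=optics.camera("scene");b=q[120:240,250:460,::-1]
cv2.imwrite("pics/w5.png",np.vstack([cv2.resize(a,(560,350)),cv2.resize(b,(420,240))[:, :].copy() if 0 else cv2.copyMakeBorder(cv2.resize(b,(420,240)),0,0,0,140,0)]))
t,dt=optics.camera("top");C=cloud("top",dt);X,Y,Z=C[...,0],C[...,1],C[...,2]
m=(abs(X-.52)<.1)&(abs(Y+.047)<.1)&(Z>.118)&(Z<.135);print("rim",m.sum(),np.median(Z[m]),rect(C[m]))
E
```

```text
time: 21.75
ee_pos: [0.4565, -0.2719, 0.2698]
tcp_rot: [-180.0, -0.1, 74.4]
wrist_force: [-0.2, 0.7, -1.5]
opening: 0.0187
([-0.0001, 0.0008, 0.1398], [-0.0003, -0.001, 0.0001])
rim 367 0.12314141149031221 (array([523.9, -47.3]), array([141.4, 129.6]), 5.9)
```

View pics/w5.png

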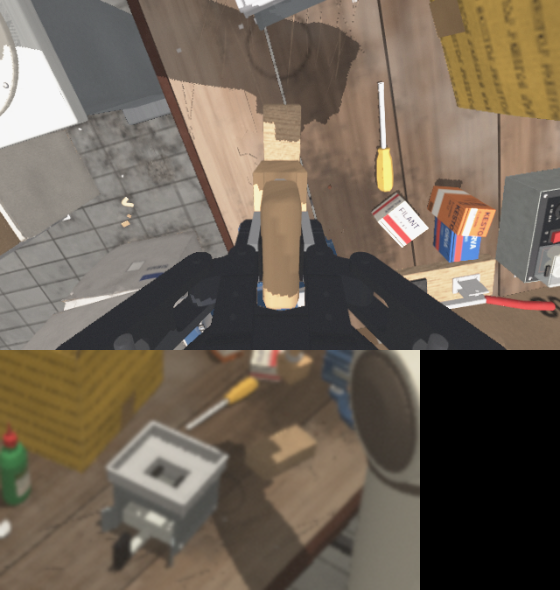

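```bash
python3 -m inch '[[0,0,0.02,0,0,0,1],[0,0,0.045,0,0,0,1],[0,0,0.07,0,0,0,1],[0,0,0.095,0,0,0,1],[0,0.0005,0.115,0,0,0,1],[0,0.0005,0.13,0,0,0,1],[0,0.0005,0.14,0,0,0,1],[0,0.0005,0.145,0,0,0,1],[0,0.0005,0.147,0,0,0,1],[0,0.0005,0.147,0,0,0,1]]'; python3 -m inch '[[0,0,0.001,0,0,0,1],[0,0,0.002,0,0,0,1],[0,0,0.003,0,0,0,1],[0,0,0.003,0,0,0,1]]'; python3 -m inch '[[0,0,0.001,0,0,0,1],[0,0,0.002,0,0,0,1],[0,0,0.002,0,0,0,1]]'
```

```text
time: 22.73
ee_pos: [0.4576, -0.2719, 0.1241]
tcp_rot: [179.9, -0.0, 74.4]
wrist_force: [0.1, -0.3, -0.8]
opening: 0.0189
time: 23.07
ee_pos: [0.4574, -0.2722, 0.1209]
tcp_rot: [179.9, -0.0, 74.4]
wrist_force: [-0.2, 0.2, -1.3]
opening: 0.0185
time: 23.32
ee_pos: [0.4573, -0.2721, 0.1187]
tcp_rot: [179.9, -0.0, 74.4]
wrist_force: [0.4, -0.3, -1.9]
opening: 0.0185
```

```bash
python3 -m inch '[[0,0,0.001,0,0,0,1],[0,0,0.001,0,0,0,1],[0,0,0.001,0,0,0,1]]'; python3 -m inch '[[0,0,0.001,0,0,0,1],[0,0,0.001,0,0,0,1],[0,0,0.001,0,0,0,1]]'
```

```text
time: 23.57
ee_pos: [0.4574, -0.2721, 0.1186]
tcp_rot: [179.9, -0.0, 74.4]
wrist_force: [-2.8, 0.4, 4.8]
opening: 0.0191
time: 23.82
ee_pos: [0.4574, -0.2722, 0.1186]
tcp_rot: [179.8, 0.0, 74.4]
wrist_force: [-3.8, 2.1, 12.6]
opening: 0.0188
```

```bash
python3 -m inch '[[0,0,-0.001,0,0,0,1],[0,0,-0.001,0,0,0,0.9],[0,0,-0.001,0,0,0,0.7],[0,0,-0.001,0,0,0,0.4],[0,0,-0.001,0,0,0,0],[0,0,-0.001,0,0,0,0],[0,0,-0.001,0,0,0,0],[0,0,-0.001,0,0,0,0],[0,0,-0.001,0,0,0,0]]'; python3 -m inch '[[0,0,-0.01,0,0,0,0],[0,0,-0.03,0,0,0,0],[0,0,-0.06,0,0,0,0],[0,0,-0.09,0,0,0,0],[0,0,-0.12,0,0,0,0],[0,0,-0.15,0,0,0,0],[0,0,-0.15,0,0,0,0],[0,0,-0.15,0,0,0,0]]'
python3 - <<'E'
from h import *
o=telemetry.get_obs();p,d=optics.camera("wrist");a=p[:,:,::-1]
C=cloud("wrist",d,o);X,Y,Z=C[...,0],C[...,1],C[...,2]
def r(nm,m):
    if m.any(): print(nm,m.sum(),rect(C[m]),np.round(np.median(C[m],0),4))
w=(abs(X-.457)<.08)&(abs(Y+.272)<.08)
r("bar",w&(Z>.145)&(Z<.165)); r("block",w&(Z>.02)&(Z<.04))
q,_=optics.camera("scene");b=cv2.copyMakeBorder(cv2.resize(q[120:240,250:460,::-1],(420,240)),0,0,0,140,0)
cv2.imwrite("pics/w6.png",np.vstack([cv2.resize(a,(560,350)),b]))
t,dt=optics.camera("top");C=cloud("top",dt);X,Y,Z=C[...,0],C[...,1],C[...,2]
r("rim",(abs(X-.52)<.1)&(abs(Y+.047)<.1)&(Z>.118)&(Z<.135))
r("traygrip",(abs(Y-.073)<.04)&(Z>.045)&(Z<.065)&(abs(X-.51)<.02))
E
```

```text
time: 24.57
ee_pos: [0.4573, -0.2721, 0.1176]
tcp_rot: [180.0, -0.0, 74.4]
wrist_force: [0.1, 0.0, 0.3]
opening: 0.0852
time: 25.23
ee_pos: [0.4578, -0.2724, 0.2703]
tcp_rot: [179.7, 0.0, 74.4]
wrist_force: [0.6, -0.5, -0.3]
opening: 0.0855
bar 1405 (array([ 456.7, -272.1]), array([64.8, 19.3]), 74.7) [ 0.4574 -0.2698  0.1504]
block 1860 (array([ 457.6, -272.8]), array([108. ,  55.2]), 74.3) [ 0.4654 -0.2457  0.0296]
rim 364 (array([524.1, -47.2]), array([141.7, 129.3]), 5.8) [ 0.52   -0.044   0.1238]
traygrip 62 (array([512.6,  72.6]), array([14.5, 36. ]), 7.6) [0.5119 0.0728 0.0551]
```

View pics/w6.png

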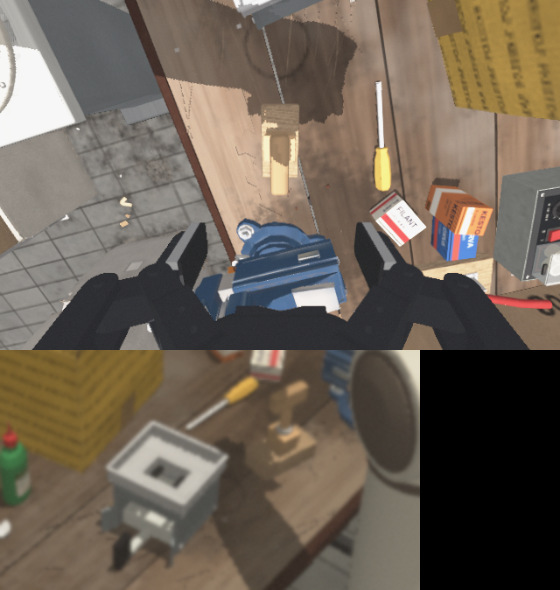

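```bash
python3 -c "
from workcell import order
print(order.job_done())"
```

```text
the job is handed in; nothing more can be done
None
```

The job is handed in at about 25 s of the 70 s. The tray went home first, then the bung was rocked out and stood on the wood block.

- **Tray:** I slid it in until it pressed on the stop wall at about 22 N. The last top view puts its grip about 120 mm from the basin's centre, which is fully home to within about 1–2 mm.
- **Bung:** It came out in about 14 side-to-side swings with 0.14–0.15 rad commanded. The end-of-swing tilts I read were at most 9.0°, so right at the limit. After the last swings it lifted away with only its own weight on the wrist.
- **Basin:** Pull readings never passed about 16 N, though they were taken only when each move ended. One of the early, faster swings briefly read 11 N downward, so I slowed the rest. The basin rim height was unchanged in mid-rocking and after the bung came out, but I could not watch it between those looks.
- **Placing:** The bung stands upright within about 1 mm of the block's centre, aligned with it, and stayed standing after I let go. The gripper was open about 12 cm above it when I handed in.

The cameras disagreed with each other by about 2 mm, and no final check failed.

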